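Turn the lift-out tray so it stands on the tote's ledges

ROBOT

A 7-joint arm with a two-finger parallel gripper is mounted at the origin on a cart in front of the work surface, level with it; the furniture and walls round the work are solid. World frame = base frame: x ahead of the robot, y to its left, z up, the work surface at z = 0. Lengths are in m, angles in rad, forces in N, time in s.
With the tool pointing down it reaches from about 0.35 to 0.9 m from the base axis. Payload 8.1 kg.
Tool frame: the origin (TCP) lies at the very end of the fingers, on their centre line; the grasp point (between the pads) lies grip_point_offset behind it (grip_point_offset is the distance from the TCP to the grasp point, in m); z points along the fingers, y is the direction in which the jaws open and shut (so a half turn about z gives the same grasp; the last joint's range is limited). The gripper opens to 92 mm and grips with 3 to 60 N. Pads are 19 mm wide; open, the fingers measure 130 mm over their backs; the gripper's body (75 mm by 190 mm) begins 47 mm behind the grasp point.
Start: joints at [-1.269, 0.434, 0.025, 1.573, -0.012, 1.134, -0.075], TCP at [0.246, 0.574, 0.193] pointing down, gripper open.
Joint ranges: [-2.62, 2.62], [-0.44, 2.09], [-1.27, 1.32], [0.08, 2.57], [-1.32, 4.46], [0.12, 2], [-2.74, 2.74]. Speed limits (rad/s): [2.22, 2.22, 3.01, 3.01, 3.14, 3.14, 3.14].

INTERFACE

Orientations are given as a rotation vector (axis times angle).
In Python, from cell import * gives the robot as it stands.
- The arm moves only by the tool drive_tool, never from a script. Its argument "increments" is a list of rows, each an object of numbers: "grip": the gripper's target within -1 to 1 (shut at 1, half-way at 0, fully open at -1); "tx", "ty", "tz": the shift along the world's x, y, z normalised to -1 to 1, where 1 is 400 mm; "turn": the turn about the world's z normalised to -1 to 1, where 1 is 60 degrees. In form: [{"grip": .., "tx": .., "ty": .., "tz": .., "turn": ..}, ...]. A call has 1 to 20 rows; each row is the pose to reach, as a shift and turn from the pose measured when the call began; what a row does not reach only later rows make up. A row lasts 1/10 s, in which the tool goes at most 50 mm and 8.59 degrees, less where a joint would pass 70% of its speed; a pose out of reach is approached as far as the arm can. A call with a number of a shift or a turn outside -1 to 1 is refused whole. A call with a gripper value outside its range is refused whole. The fingers move at their own pace and stop on an object; "newtons" is the grip in N (left out, the last holds). Time passes only in rows, so rows that repeat a pose let the fingers close. It gives the time, the measured TCP pose, the force and the opening at its end, in the units of the state.
- observe(): the state, without advancing time (a new reading comes with each control period).
- get_image(name): name is "side" or "top"; returns the picture (384x512x3 uint8, red, green, blue); there is no depth.
- camera_info(name): a dict with "fx", "fy", "cx", "cy" (pixels), "eye" and "rotation" of the camera in the world. Camera axes: x right, y down, z forward; pixel columns grow to the right and rows downward; lengths in m; the calibration is good to about 2 mm. A picture is of the moment at which its call begins. camera_info takes no time and is no camera call.
- sign_off(): hands the job in, once; it reports no verdict.
The state is a dict: "clock": time; "joints": joint angles; "dq": joint speeds; "joint_efforts": joint torques, N m; "position": TCP position; "ee_rot": TCP orientation; "force": force on the tool from outside, world axes, zero at the start; "ft_torque": the same for the moment, N m; "width": opening from 0.0 (shut) to 1.0 (fully open).
Only numpy, scipy, OpenCV 4.12 (cv2) and the standard library are available. Lean on these libraries where they do the work, as an engineer would, in place of code of your own. Each camera call takes 0.05 s, during which the arm holds its last target. There are 200 camera calls.

TASK

The lift-out tray was dropped into its tote the wrong way round and has sunk to the bottom. Lift it out by its handle, turn it half a turn and put it back so that its side ribs stand on the tote's ledges, then press it down, firmly but without brute force, until both spring catches have snapped over it and it is fully home and level; the tote gives way on its sprung base as you press. Leave the neighbouring things alone, and let go.

Things in the scene. Friction and masses are not known exactly. Their poses are not given: they have to be found in the camera images.
- tote: Open grey plastic tote, outer 208 x 148 x 96 mm high (220 x 160 over the rim lip, 235 over the two catch housings), inner mouth 200 x 140 mm, walls and floor 4 mm. It can only move up and down, upright, on its sprung base: it gives from about 4 N of load, then 2 mm per N, at most 34 mm. Origin: centre of its underside; x along the length, y across, z up.
- base: Spring-levelled base fixed to the table: dark plate 250 x 180 x 10 mm with pins and a coil spring that carry the tote, whose underside rides 52 mm above the table when nothing presses it. Origin: centre of the plate's underside; axes parallel to the tote's.
- tote_ledge (a point): Middle of the top of one of the tote's four ledge posts (52 mm above its underside). The posts stand against the inside of both long walls, each 22 mm along x and reaching 12 mm inward, two at tote x = +66 mm and two at x = -34 mm.
- tote_catch (a point): Centre of the steel catch roller (14 mm diameter, 24 mm long along y) in the tote's +x end wall, at tote x +102, y +30, z 86 mm; a second one at x -102, y +30. Each stands 5 mm into the mouth and springs back outward: 6 N to start, 10 N when 2.5 mm back.
- tray: Aluminium lift-out tray, loose, 0.28 to 0.46 kg. Origin: centre of its underside, x lengthwise, y across, z up. Body 188 x 108 x 50 mm; four outside ribs, full height, 22 mm along x, at x = -66 and +34 mm, make it 134 mm wide. At the start it lies on the tote's floor (origin 4 mm above the tote's), x axes parallel. Home: x axes opposite, origin 52 mm above the tote's.
- tray_grip (a point): Centre of the tray's black handle grip, 118 mm above the tray's underside over its middle: a level bar along tray x, 124 mm long, 14 mm thick, 24 mm tall, with open air below it down to the 33 mm tall middle divider; uprights at x = +-52 mm.
- tray_bead (a point): Bead on the tray's +x end wall (y = -30, 28 mm above its underside); one more on the -x end, also at y = -30. Round, 10 mm diameter, stands out 3.5 mm. With the tray turned, the beads meet the catch rollers about 13 mm above home. Weight alone does not pass them: about 8 to 20 N down does. The tote sinks meanwhile; at the snap the resistance drops and the tote jumps up.
- tray_end (a point): Middle of the tray's outer end face at its own +x end, 94 mm from the tray's centre and 25 mm above its underside; at the start it is at the tote's +x end.
- duct_tape: Bystander: roll of grey duct tape, 99 x 97 x 48 mm, lying flat; origin under its centre.
- tape_measure: Bystander: tape measure, 41 x 94 x 71 mm, standing; origin under its centre.
- screwdriver: Bystander: screwdriver with a red handle, 27 x 188 x 24 mm, lying flat; origin under its centre.
Mind the look-alikes: they are no part of the job. Of the things like the tray, leave any that is brown; of the rest the larger one is meant.

How it is judged:
By the outcome, as a careful person would: the job done as asked, in the order asked, and still so for the second after the job is handed in, with the robot touching nothing.
It also fails if it takes over 58 s, if anything falls off the work surface, if the arm or the gripper's body presses on something with over 40 N, if the wrist force passes 120 N, or if a joint passes its speed limit or range.

## Working session

There is one attempt and no reset: what is moved stays moved. The work goes in short steps, Python scripts to look and compute and a tool call to move; the robot and the scene stay as the last step left them, time stands still between calls to the robot, and variables do not carry over. Pictures are saved under pics/ and viewed, about 8 in all and at most 12, crops included, and the job is handed in when it is done.

Besides the shell and the picture viewer there is one more tool, called after ">>>" as name(argument=value, ...) on one line, values as JSON. drive_tool: Moves the arm, as the interface text tells. Its arguments: {"type":"object","properties":{"increments":{"type":"array","items":{"type":"object","properties":{"grip":{"type":"number"},"tx":{"type":"number"},"ty":{"type":"number"},"tz":{"type":"number"},"turn":{"type":"number"}}}},"newtons":{"type":"number"}},"required":["increments"]}

```bash
mkdir -p pics; ls
python3 - <<'E'
from cell import *
import cv2,numpy as np
ims=[get_image(n) for n in("top","side")]
for n,i in zip(("top","side"),ims): cv2.imwrite(f"pics/{n}0.png",i[:,:,::-1]); print(n,camera_info(n))
print(observe())
E
```

```text
pics
top {'fx': 403.24298942523063, 'fy': 403.24298942523063, 'cx': 249.49349293412854, 'cy': 194.27394371815438, 'eye': array([0.33699745, 0.06989107, 1.61873818]), 'rotation': array([-2.13678026,  2.15481517, -0.14912112])}
side {'fx': 437.9264359442218, 'fy': 437.9264359442218, 'cx': 261.71116983435826, 'cy': 191.67162379291676, 'eye': array([0.24843553, 1.2451261 , 1.07475172]), 'rotation': array([-0.31546246,  2.69388136, -1.33472224])}
{'clock': 0.1, 'joints': array([-1.26855658,  0.43517606,  0.02497143,  1.57399155, -0.0116222 ,
        1.13398365, -0.07511138]), 'dq': array([-1.85972245e-04,  4.57476708e-05,  2.57479706e-03, -1.75927485e-03,
        2.14446192e-04,  6.66974218e-04, -2.31936491e-04]), 'joint_efforts': array([ 3.41998173e-03, -6.69125104e+01,  9.87880714e-01, -3.15146184e+01,
       -6.05789479e-02,  3.73001152e-02,  3.46943023e-05]), 'position': array([0.24601766, 0.57400393, 0.19191494]), 'ee_rot': array([-6.31686745e-01, -3.07724850e+00,  2.20260604e-03]), 'force': array([ 0.19832594, -0.15884345, -1.13564444]), 'ft_torque': array([-0.0295219 ,  0.02375884,  0.03473794]), 'width': 0.9998398546307962}
```

View pics/top0.png

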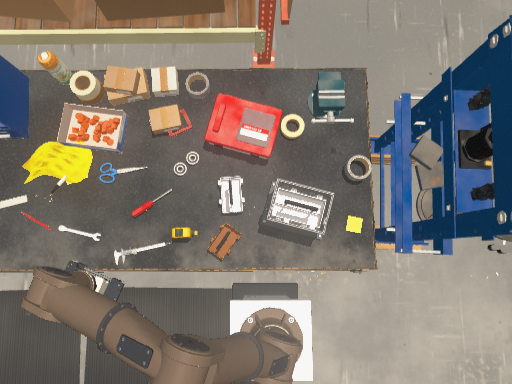

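View pics/side0.png

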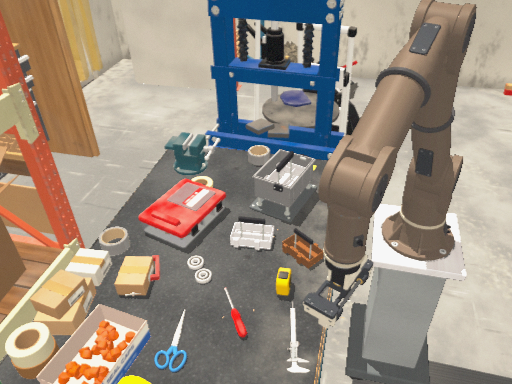

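The top view shows the tote with the tray in it at about (298,208). A smaller tray is at (231,195) and a brown one at (224,241). In the side view the tote is at (285,180). Next I'll zoom in on the tote.

Run:
```python
import cv2,numpy as np
a=cv2.imread("pics/top0.png")[168:248,250:350]; b=cv2.imread("pics/side0.png")[140:230,240:330]
a=cv2.resize(a,(400*1,320),interpolation=cv2.INTER_CUBIC);b=cv2.resize(b,(360,360),interpolation=cv2.INTER_CUBIC)
c=np.zeros((360,760,3),np.uint8);c[:320,:400]=a;c[:,400:]=b
cv2.imwrite("pics/z0.png",c)
```

```text
(no output)
```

View pics/z0.png

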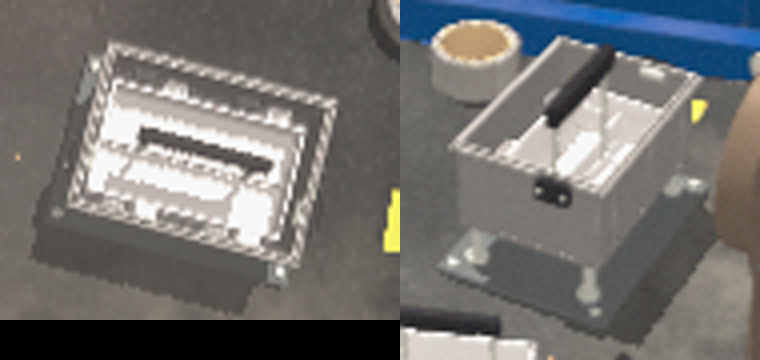

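```bash
cat > h.py <<'E'
import cv2,numpy as np
from scipy.spatial.transform import Rotation as R
def to_plane(ci,px,z):
    px=np.atleast_2d(np.asarray(px,float))
    d=np.c_[(px[:,0]-ci['cx'])/ci['fx'],(px[:,1]-ci['cy'])/ci['fy'],np.ones(len(px))]
    M=R.from_rotvec(ci['rotation']).as_matrix(); d=d@M.T
    e=np.array(ci['eye']); return e+d*((z-e[2])/d[:,2])[:,None]
def proj(ci,P):
    M=R.from_rotvec(ci['rotation']).as_matrix(); q=(np.atleast_2d(P)-ci['eye'])@M
    return np.c_[q[:,0]/q[:,2]*ci['fx']+ci['cx'],q[:,1]/q[:,2]*ci['fy']+ci['cy']]
def dark(im,x0,x1,y0,y1,t):
    g=im.max(2); m=np.zeros(g.shape,np.uint8); m[y0:y1,x0:x1]=(g[y0:y1,x0:x1]<t)
    n,l,s,c=cv2.connectedComponentsWithStats(m)
    return l,s,c
E
python3 - <<'E'
from cell import *
import cell
print([k for k in dir(cell) if not k.startswith('_')]); print(getattr(cell,'grip_point_offset',None))
from h import *
t=cv2.imread("pics/top0.png"); s=cv2.imread("pics/side0.png")
ct,cs=camera_info("top"),camera_info("side")
c=np.array([[110,42],[337,100],[298,265],[70,208]])/4+[250,168]-0.5+.125
P=to_plane(ct,c,.148)[:,:2]; print(P,P.mean(0))
for i in range(4): d=P[(i+1)%4]-P[i];print(np.linalg.norm(d),np.degrees(np.arctan2(d[1],d[0])))
c=np.array([[560-400,38],[700-400,75],[602-400,193],[455-400,148]])/4+[240,140]-.4
P=to_plane(cs,c,.148)[:,:2]; print("side",P,P.mean(0))
for i in range(4): d=P[(i+1)%4]-P[i];print(np.linalg.norm(d),np.degrees(np.arctan2(d[1],d[0])))
for n,im,ci,box in(("top",t,ct,(280,322,195,215)),("side",s,cs,(270,300,145,175))):
  for th in (50,70,90):
    l,st,ce=dark(im,*box,th); k=1+np.argmax(st[1:,4]); ys,xs=np.nonzero(l==k)
    Q=to_plane(ci,np.c_[xs,ys],.182)[:,:2]; w=cv2.minAreaRect(Q.astype(np.float32)*1000)
    print(n,th,st[k],ce[k],Q.mean(0),w)
E
```

```text
['PlanningError', 'camera_info', 'get_image', 'grip_point_offset', 'observe', 'sign_off']
0.0188
[[ 0.60748831 -0.02838896]
 [ 0.55136939 -0.23638904]
 [ 0.40033989 -0.19530531]
 [ 0.45388007  0.0108531 ]] [ 0.50326941 -0.11230755]
0.2154376138441734 -105.09902241549582
0.15651767679449838 164.78236303239103
0.21299728134954296 75.4416664899656
0.1585415770427425 -14.330753701885758
side [[ 0.54813652 -0.22850096]
 [ 0.40163245 -0.19119482]
 [ 0.45836643  0.01788706]
 [ 0.60269281 -0.02040011]] [ 0.50270705 -0.10555221]
0.1511793333216066 165.7136926968087
0.21664250974458657 74.81845627876022
0.14931849259129681 -14.857315282272292
0.21513333219968597 -104.69022386834433Traceback (most recent call last):
  File "<stdin>", line 15, in <module>
    return _wrapfunc(a, 'argmax', axis=axis, out=out, **kwds)
    return bound(*args, **kwds)
ValueError: attempt to get argmax of an empty sequence
```

Run:
```python
from cell import *
from h import *
t=cv2.imread("pics/top0.png"); s=cv2.imread("pics/side0.png")
ct,cs=camera_info("top"),camera_info("side")
for n,im,ci,box in(("top",t,ct,(282,320,197,213)),("side",s,cs,(270,300,145,175))):
  print(np.sort(im.max(2)[box[2]:box[3],box[0]:box[1]].ravel())[:80:8])
  for th in (60,75,90):
    l,st,ce=dark(im,*box,th)
    if len(st)<2: continue
    k=1+np.argmax(st[1:,4]); ys,xs=np.nonzero(l==k)
    Q=to_plane(ci,np.c_[xs,ys],.182 if n=='top' else .174)[:,:2]; w=cv2.minAreaRect(Q.astype(np.float32)*1000)
    v=np.linalg.eigh(np.cov(Q.T))[1][:,1]
    print(n,th,st[k],ce[k],Q.mean(0),w,np.degrees(np.arctan2(v[1],v[0])))
# tool yaw
from scipy.spatial.transform import Rotation as R
print(R.from_rotvec(observe()['ee_rot']).as_matrix().round(3))
```

```text
[79 86 88 89 90 92 93 94 95 96]
top 90 [303 206   8   4   9] [306.88888889 207.55555556] [ 0.49323836 -0.13073593] ((493.4515686035156, -129.3452606201172), (26.72608184814453, 4.3846330642700195), 75.31991577148438) 72.49104602863035
[39 42 43 44 45 46 48 50 55 59]
side 60 [277 152  16  20  73] [284.65753425 162.24657534] [ 0.50203195 -0.10080212] ((501.25946044921875, -107.5353012084961), (139.6788787841797, 16.326635360717773), 73.03482818603516) 75.13839064541767
side 75 [276 151  18  21 115] [284.72173913 161.23478261] [ 0.50314646 -0.10767109] ((502.0553894042969, -110.28514099121094), (148.37661743164062, 22.227977752685547), 75.00318145751953) 76.19437745732924
side 90 [276 151  18  21 130] [284.81538462 160.79230769] [ 0.5034019  -0.11072697] ((503.01873779296875, -110.5543441772461), (148.4872283935547, 25.006214141845703), 75.63249969482422) 76.69432598058457
[[-0.919  0.394 -0.   ]
 [ 0.394  0.919 -0.001]
 [-0.    -0.001 -1.   ]]
```

Run:
```python
from cell import *
from h import *
t=cv2.imread("pics/top0.png"); ct=camera_info("top")
for th in (105,115,125,135):
    l,st,ce=dark(t,282,320,197,213,th)
    k=1+np.argmax(st[1:,4]); ys,xs=np.nonzero(l==k)
    Q=to_plane(ct,np.c_[xs,ys],.184)[:,:2]; w=cv2.minAreaRect(Q.astype(np.float32)*1000)
    v=np.linalg.eigh(np.cov(Q.T))[1][:,1]
    print(th,st[k],Q.mean(0),w,np.degrees(np.arctan2(v[1],v[0])))
```

```text
105 [285 200  33  11 110] [ 0.50218306 -0.10877249] ((501.6703796386719, -108.91162109375), (118.40847778320312, 13.238004684448242), 74.82379913330078) 74.49749130345256
115 [285 200  33  11 110] [ 0.50218306 -0.10877249] ((501.6703796386719, -108.91162109375), (118.40847778320312, 13.238004684448242), 74.82379913330078) 74.49749130345256
125 [285 200  33  12 113] [ 0.50199855 -0.1087265 ] ((500.1222229003906, -108.43365478515625), (118.43101501464844, 15.830669403076172), 74.07139587402344) 74.40982896663415
135 [285 200  33  12 128] [ 0.50198762 -0.10916543] ((500.27838134765625, -108.49436950683594), (118.42660522460938, 18.37010383605957), 74.28883361816406) 74.34735601990256
```

>>> drive_tool(increments=[{"tz": 0.12, "grip": -1}, {"tz": 0.24, "tx": 0.05, "ty": -0.1, "grip": -1}, {"tz": 0.35, "tx": 0.32, "ty": -1, "turn": -0.75, "grip": -1}, {"tz": 0.35, "tx": 0.32, "ty": -1, "turn": -0.75, "grip": -1}, {"tz": 0.35, "tx": 0.32, "ty": -1, "turn": -0.75, "grip": -1}, {"tz": 0.35, "tx": 0.32, "ty": -1, "turn": -0.75, "grip": -1}, {"tz": 0.35, "tx": 0.32, "ty": -1, "turn": -0.75, "grip": -1}, {"tz": 0.35, "tx": 0.32, "ty": -1, "turn": -0.75, "grip": -1}, {"tz": 0.35, "tx": 0.32, "ty": -1, "turn": -0.75, "grip": -1}, {"tz": 0.35, "tx": 0.32, "ty": -1, "turn": -0.75, "grip": -1}])

```text
invalid input
```

>>> drive_tool(newtons=40, increments=[{"grip": -1, "tx": 0, "ty": 0, "tz": 0.12, "turn": 0}, {"grip": -1, "tx": 0.05, "ty": -0.1, "tz": 0.24, "turn": 0}, {"grip": -1, "tx": 0.32, "ty": -1, "tz": 0.35, "turn": -0.75}, {"grip": -1, "tx": 0.32, "ty": -1, "tz": 0.35, "turn": -0.75}, {"grip": -1, "tx": 0.32, "ty": -1, "tz": 0.35, "turn": -0.75}, {"grip": -1, "tx": 0.32, "ty": -1, "tz": 0.35, "turn": -0.75}, {"grip": -1, "tx": 0.32, "ty": -1, "tz": 0.35, "turn": -0.75}, {"grip": -1, "tx": 0.32, "ty": -1, "tz": 0.35, "turn": -0.75}, {"grip": -1, "tx": 0.32, "ty": -1, "tz": 0.35, "turn": -0.75}, {"grip": -1, "tx": 0.32, "ty": -1, "tz": 0.35, "turn": -0.75}])

```text
clock: 1.1
position: [0.3743, 0.171, 0.3323]
ee_rot: [-1.763, -2.599, 0.001]
force: [1.0, 0.8, 0.2]
width: 1.002
```

>>> drive_tool(increments=[{"grip": -1, "tx": 0.319, "ty": -0.7, "tz": 0, "turn": -0.615}, {"grip": -1, "tx": 0.319, "ty": -0.7, "tz": 0, "turn": -0.615}, {"grip": -1, "tx": 0.319, "ty": -0.7, "tz": 0, "turn": -0.615}, {"grip": -1, "tx": 0.319, "ty": -0.7, "tz": 0, "turn": -0.615}, {"grip": -1, "tx": 0.319, "ty": -0.7, "tz": 0, "turn": -0.615}, {"grip": -1, "tx": 0.319, "ty": -0.7, "tz": 0, "turn": -0.615}, {"grip": -1, "tx": 0.319, "ty": -0.7, "tz": 0, "turn": -0.615}, {"grip": -1, "tx": 0.319, "ty": -0.7, "tz": -0.25, "turn": -0.615}, {"grip": -1, "tx": 0.319, "ty": -0.7, "tz": -0.25, "turn": -0.615}, {"grip": -1, "tx": 0.319, "ty": -0.7, "tz": -0.25, "turn": -0.615}, {"grip": -1, "tx": 0.319, "ty": -0.7, "tz": -0.25, "turn": -0.615}])

```text
clock: 2.2
position: [0.5017, -0.1088, 0.2329]
ee_rot: [-2.494, -1.907, 0.003]
force: [-0.0, 0.3, 0.8]
width: 1.003
```

```bash
cat >> h.py <<'E'
def pair(name,tb,sb,k=4):
    from cell import get_image
    o=[]
    for n,b in(("top",tb),("side",sb)):
        im=get_image(n)[:,:,::-1]; cv2.imwrite(f"pics/{name}_{n}.png",im)
        o.append(cv2.resize(im[b[2]:b[3],b[0]:b[1]],None,fx=k,fy=k,interpolation=cv2.INTER_CUBIC))
    h=max(x.shape[0] for x in o); o=[cv2.copyMakeBorder(x,0,h-x.shape[0],0,0,cv2.BORDER_CONSTANT) for x in o]
    cv2.imwrite(f"pics/{name}.png",np.hstack(o))
def st():
    from cell import observe
    s=observe(); M=R.from_rotvec(s['ee_rot']).as_matrix()
    print(round(s['clock'],2),s['position'].round(4),'yaw',np.degrees(np.arctan2(M[1,1],M[0,1])).round(2),'q',s['joints'].round(2),'F',s['force'].round(1),'T',s['ft_torque'].round(2),'w',round(s['width']*92,1))
E
python3 -c "
from h import *
pair('a',(250,350,160,250),(240,340,120,230));st()"
```

```text
2.3 [ 0.5035 -0.1092  0.2348] yaw -15.18 q [-0.47  0.24  0.73  1.82 -0.18  1.14  0.05] F [-0.3 -0.2  0. ] T [-0.08  0.08  0.  ] w 91.9
```

View pics/a.png

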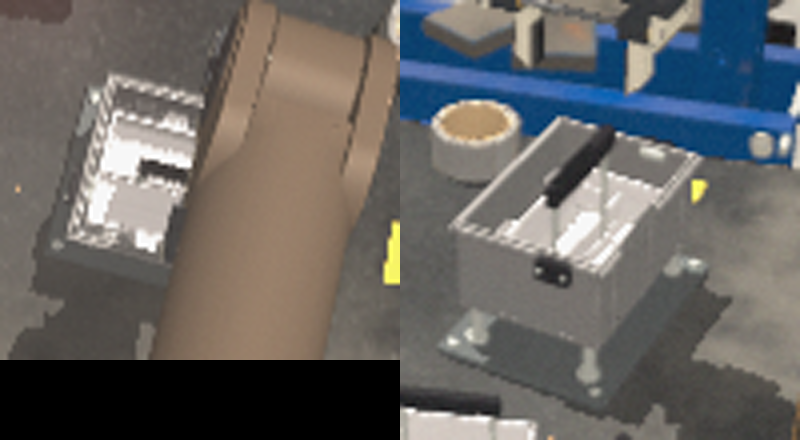

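```bash
python3 -c "
from h import *
from cell import camera_info
c=camera_info('side')
a=np.radians(-15.2);u=np.array([np.cos(a),np.sin(a),0])
p=np.array([.5035,-.1092,.2348])
print(proj(c,[p,p+.055*u,p-.055*u]))
p[2]=.174;v=np.array([-u[1],u[0],0]);print(proj(c,[p,p+.062*v,p-.062*v]))
"
```

```text
[[285.08504372 146.98348406]
 [271.80470664 143.3822617 ]
 [298.72816457 150.68308231]]
[[284.78345992 160.9162353 ]
 [277.17671234 169.17100539]
 [292.00178105 153.0829819 ]]
```

>>> drive_tool(increments=[{"grip": -1, "tx": 0, "ty": 0, "tz": -0.1, "turn": 0}, {"grip": -1, "tx": 0, "ty": 0, "tz": -0.195, "turn": 0}, {"grip": -1, "tx": 0, "ty": 0, "tz": -0.195, "turn": 0}, {"grip": -1, "tx": 0, "ty": 0, "tz": -0.195, "turn": 0}])

```text
clock: 2.7
position: [0.5046, -0.1094, 0.1588]
ee_rot: [2.493, 1.907, 0.005]
force: [-0.3, -0.5, -0.1]
width: 0.999
```

```bash
python3 -c "
from h import *
pair('b',(270,290,190,220),(250,320,110,200),8);st()"
```

```text
2.8 [ 0.5054 -0.1096  0.1594] yaw -15.18 q [-0.43  0.33  0.7   1.92 -0.26  0.97  0.13] F [0.1 0.4 0.6] T [-0.07  0.04  0.  ] w 92.1
```

View pics/b.png

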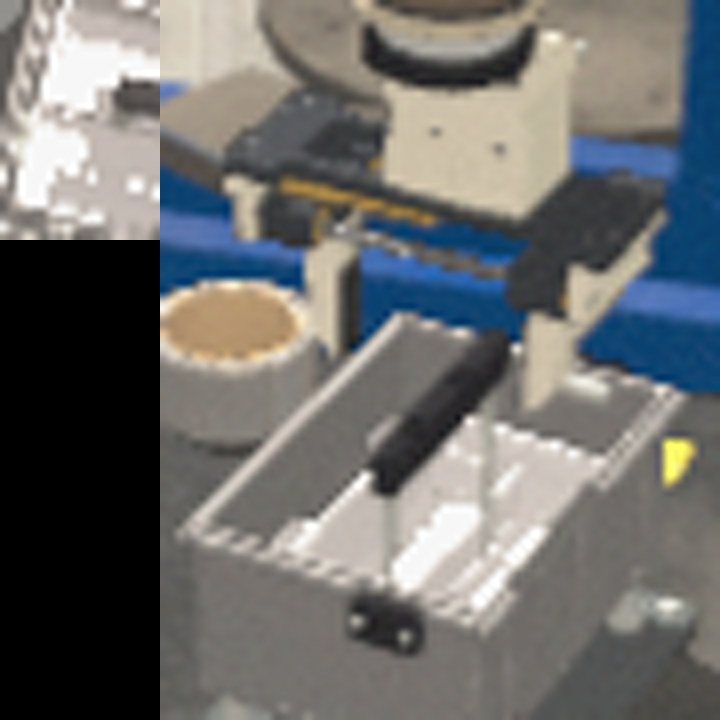

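```bash
python3 -c "
from h import *
from cell import camera_info
c=camera_info('side')
o=[]
for f,p,yaw,b in(('side0',[.246,.574,.1919],66.8,(290,390,240,340)),('b_side',[.5054,-.1096,.1594],-15.2,(250,320,110,180))):
    im=cv2.imread(f'pics/{f}.png'); k=400//(b[1]-b[0]); im=cv2.resize(im[b[2]:b[3],b[0]:b[1]],(400,400),interpolation=cv2.INTER_CUBIC);s=400/(b[1]-b[0])
    a=np.radians(yaw);u=np.array([np.cos(a),np.sin(a),0]);v=np.array([-u[1],u[0],0]);p=np.array(p)
    for sg in(1,-1):
      for e in(1,-1):
        for d in (.046,.065):
          q=p+sg*d*u+e*.0095*v
          A,B=(proj(c,[q,q+[0,0,.0658]])-[b[0],b[2]]+.5)*s
          cv2.line(im,tuple(int(t) for t in A),tuple(int(t) for t in B),(0,255,0) if d<.05 else (0,0,255),1)
    o.append(im)
cv2.imwrite('pics/c.png',np.hstack(o))
"
```

```text
(no output)
```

View pics/c.png

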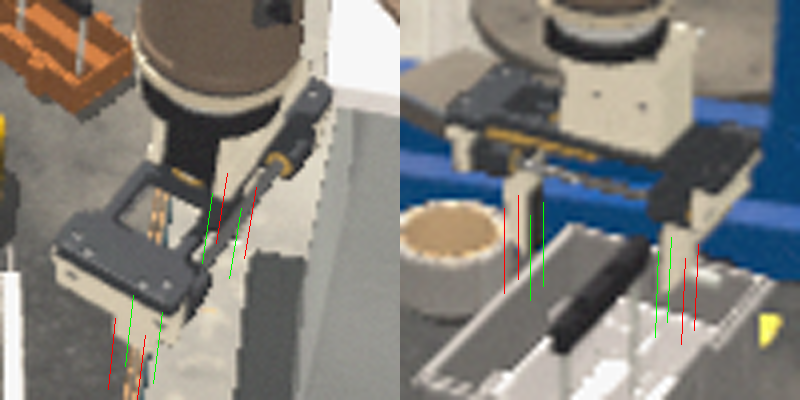

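The columns match the projection, but the fingertips appear several pixels higher than expected. A gentle close will test this by contact.

>>> drive_tool(increments=[{"grip": 1, "tx": 0, "ty": 0, "tz": 0, "turn": 0}, {"grip": 1, "tx": 0, "ty": 0, "tz": 0, "turn": 0}, {"grip": 1, "tx": 0, "ty": 0, "tz": 0, "turn": 0}, {"grip": 1, "tx": 0, "ty": 0, "tz": 0, "turn": 0}, {"grip": 1, "tx": 0, "ty": 0, "tz": 0, "turn": 0}, {"grip": 1, "tx": 0, "ty": 0, "tz": 0, "turn": 0}, {"grip": 1, "tx": 0, "ty": 0, "tz": 0, "turn": 0}, {"grip": 1, "tx": 0, "ty": 0, "tz": 0, "turn": 0}], newtons=12)

```text
clock: 3.6
position: [0.5053, -0.1096, 0.1594]
ee_rot: [2.493, 1.906, 0.007]
force: [0.7, -0.8, -0.3]
width: 0.355
```

```bash
python3 -c "
from h import *
pair('d',(250,270,190,220),(250,320,110,180),8);st()"
```

```text
3.7 [ 0.5054 -0.1096  0.1594] yaw -15.18 q [-0.43  0.33  0.7   1.92 -0.26  0.97  0.13] F [0.1 0.9 0.1] T [-0.09  0.08  0.07] w 24.3
```

View pics/d.png

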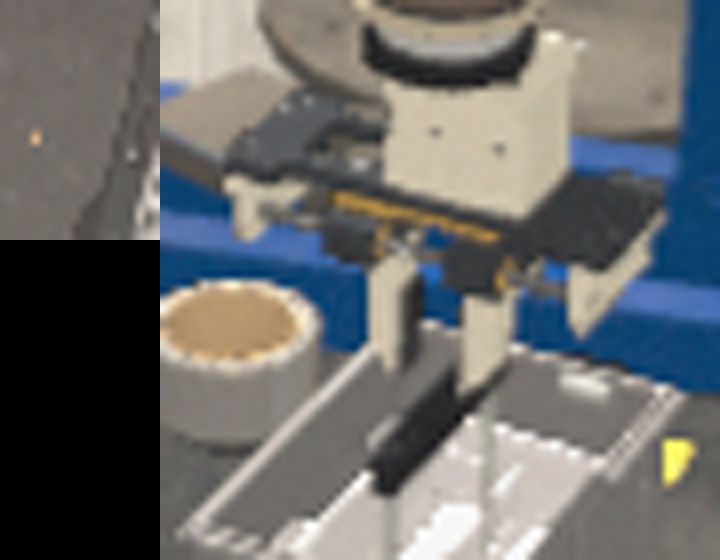

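>>> drive_tool(increments=[{"grip": 1, "tx": 0, "ty": 0, "tz": 0, "turn": 0}, {"grip": 1, "tx": 0, "ty": 0, "tz": 0, "turn": 0}, {"grip": 1, "tx": 0, "ty": 0, "tz": 0, "turn": 0}, {"grip": 1, "tx": 0, "ty": 0, "tz": 0, "turn": 0}], newtons=12)

```text
clock: 4.1
position: [0.5054, -0.1097, 0.1594]
ee_rot: [2.492, 1.906, 0.008]
force: [0.1, -0.2, 0.9]
width: 0.005
```

```bash
python3 -c "
from h import *
pair('e',(250,270,190,220),(270,305,125,175),14);st()"
```

```text
4.2 [ 0.5054 -0.1096  0.1594] yaw -15.17 q [-0.43  0.33  0.7   1.92 -0.26  0.97  0.13] F [0.4 0.3 0.9] T [-0.12  0.12  0.06] w 0.2
```

View pics/e.png

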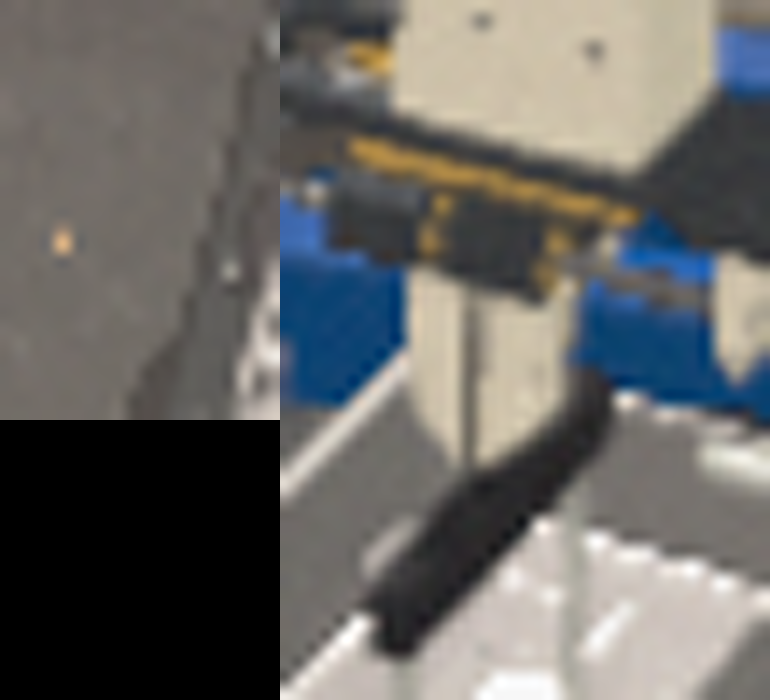

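The jaws shut just above the bar. The real fingertips are about 27 mm higher than the pose reading implies, while x and y agree. I'll reopen, shift slightly and go 30 mm lower.

>>> drive_tool(increments=[{"grip": 0, "tx": -0.007, "ty": 0.002, "tz": 0.01, "turn": 0}, {"grip": 0, "tx": -0.007, "ty": 0.002, "tz": 0.01, "turn": 0}, {"grip": 0, "tx": -0.007, "ty": 0.002, "tz": 0.01, "turn": 0}, {"grip": 0, "tx": -0.007, "ty": 0.002, "tz": 0.01, "turn": 0}, {"grip": 0, "tx": -0.007, "ty": 0.002, "tz": 0.01, "turn": 0}, {"grip": 0, "tx": -0.007, "ty": 0.002, "tz": 0.01, "turn": 0}, {"grip": 0, "tx": -0.007, "ty": 0.002, "tz": -0.04, "turn": 0}, {"grip": 0, "tx": -0.007, "ty": 0.002, "tz": -0.08, "turn": 0}, {"grip": 0, "tx": -0.007, "ty": 0.002, "tz": -0.08, "turn": 0}, {"grip": 0, "tx": -0.007, "ty": 0.002, "tz": -0.08, "turn": 0}])

```text
clock: 5.2
position: [0.5025, -0.1091, 0.1276]
ee_rot: [2.493, 1.906, 0.007]
force: [0.0, 0.7, 0.7]
width: 0.504
```

```bash
python3 -c "
from h import *
pair('f',(250,270,190,220),(262,308,120,175),12);st()"
```

```text
5.3 [ 0.5031 -0.1091  0.1281] yaw -15.19 q [-0.41  0.37  0.68  1.97 -0.29  0.9   0.16] F [-0.6 -0.1  1.1] T [-0.11  0.09  0.04] w 45.9
```

View pics/f.png

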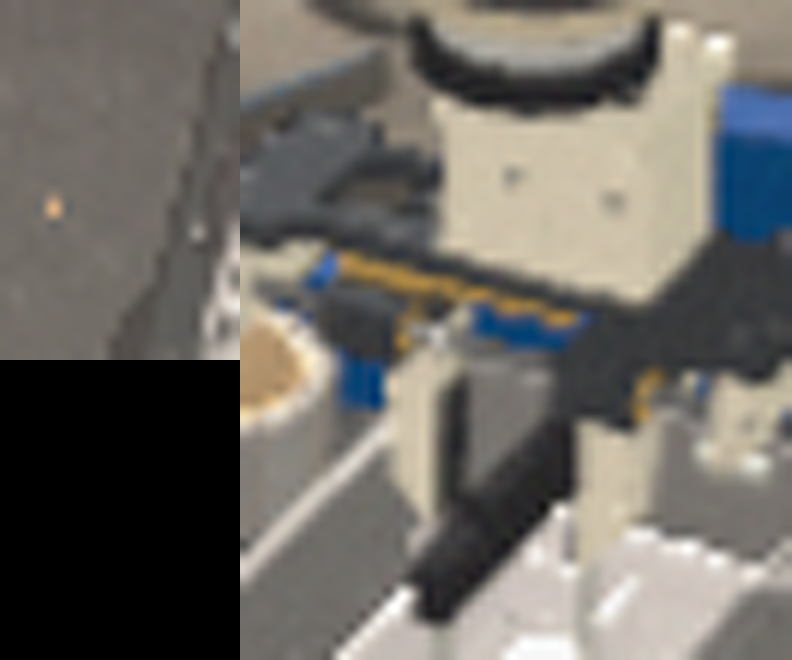

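The fingers now straddle the bar. Closing.

>>> drive_tool(increments=[{"grip": 1, "tx": 0, "ty": 0, "tz": 0, "turn": 0}, {"grip": 1, "tx": 0, "ty": 0, "tz": 0, "turn": 0}, {"grip": 1, "tx": 0, "ty": 0, "tz": 0, "turn": 0}, {"grip": 1, "tx": 0, "ty": 0, "tz": 0, "turn": 0}, {"grip": 1, "tx": 0, "ty": 0, "tz": 0, "turn": 0}, {"grip": 1, "tx": 0, "ty": 0, "tz": 0, "turn": 0}, {"grip": 1, "tx": 0, "ty": 0, "tz": 0, "turn": 0}, {"grip": 1, "tx": 0, "ty": 0, "tz": 0.025, "turn": 0}, {"grip": 1, "tx": 0, "ty": 0, "tz": 0.05, "turn": 0}, {"grip": 1, "tx": 0, "ty": 0, "tz": 0.05, "turn": 0}], newtons=50)

```text
clock: 6.3
position: [0.504, -0.1094, 0.1497]
ee_rot: [2.491, 1.905, 0.011]
force: [-0.1, -0.3, -3.8]
width: 0.149
```

```bash
python3 -c "
from h import *
st()"
```

```text
6.3 [ 0.504  -0.1094  0.1497] yaw -15.19 q [-0.42  0.34  0.7   1.94 -0.27  0.94  0.14] F [-0.1 -0.3 -3.8] T [-0.08  0.06 -0.03] w 13.7
```

>>> drive_tool(increments=[{"grip": 1, "tx": 0, "ty": 0, "tz": 0.1, "turn": 0}, {"grip": 1, "tx": 0, "ty": 0, "tz": 0.2, "turn": 0}, {"grip": 1, "tx": 0, "ty": 0, "tz": 0.3, "turn": 0}, {"grip": 1, "tx": 0, "ty": 0, "tz": 0.3, "turn": 0}, {"grip": 1, "tx": 0, "ty": 0, "tz": 0.3, "turn": 0.14}, {"grip": 1, "tx": 0, "ty": 0, "tz": 0.3, "turn": 0.28}, {"grip": 1, "tx": 0, "ty": 0, "tz": 0.3, "turn": 0.42}, {"grip": 1, "tx": 0, "ty": 0, "tz": 0.3, "turn": 0.56}, {"grip": 1, "tx": 0, "ty": 0, "tz": 0.3, "turn": 0.7}, {"grip": 1, "tx": 0, "ty": 0, "tz": 0.3, "turn": 0.84}, {"grip": 1, "tx": 0, "ty": 0, "tz": 0.3, "turn": 1}])

```text
clock: 7.4
position: [0.5033, -0.1092, 0.2685]
ee_rot: [-1.224, -2.893, -0.014]
force: [-0.0, -0.1, -3.9]
width: 0.147
```

```bash
python3 -c "
from h import *
st()"
```

```text
7.4 [ 0.5033 -0.1092  0.2685] yaw 44.16 q [-0.36  0.2   0.58  1.76 -0.13  1.22  1.03] F [-0.  -0.1 -3.9] T [-0.05  0.06  0.04] w 13.5
```

>>> drive_tool(increments=[{"grip": 1, "tx": 0, "ty": 0, "tz": 0, "turn": 0.14}, {"grip": 1, "tx": 0, "ty": 0, "tz": 0, "turn": 0.28}, {"grip": 1, "tx": 0, "ty": 0, "tz": 0, "turn": 0.42}, {"grip": 1, "tx": 0, "ty": 0, "tz": 0, "turn": 0.56}, {"grip": 1, "tx": 0, "ty": 0, "tz": 0, "turn": 0.7}, {"grip": 1, "tx": 0, "ty": 0, "tz": 0, "turn": 0.84}, {"grip": 1, "tx": 0, "ty": 0, "tz": 0, "turn": 0.98}, {"grip": 1, "tx": 0, "ty": 0, "tz": 0, "turn": 1}])

```text
clock: 8.2
position: [0.5026, -0.1091, 0.2675]
ee_rot: [0.391, -3.111, -0.013]
force: [0.6, 0.1, -3.9]
width: 0.144
```

>>> drive_tool(increments=[{"grip": 1, "tx": 0, "ty": 0, "tz": 0, "turn": 0.14}, {"grip": 1, "tx": 0, "ty": 0, "tz": 0, "turn": 0.28}, {"grip": 1, "tx": 0, "ty": 0, "tz": 0, "turn": 0.42}, {"grip": 1, "tx": 0, "ty": 0, "tz": 0, "turn": 0.56}, {"grip": 1, "tx": 0, "ty": 0, "tz": 0, "turn": 0.7}, {"grip": 1, "tx": 0, "ty": 0, "tz": 0, "turn": 0.84}, {"grip": 1, "tx": 0, "ty": 0, "tz": 0, "turn": 0.98}, {"grip": 1, "tx": 0, "ty": 0, "tz": 0, "turn": 1}])

```text
clock: 9.0
position: [0.4999, -0.1095, 0.2589]
ee_rot: [1.671, -2.621, -0.02]
force: [0.3, 0.2, -5.2]
width: 0.151
```

```bash
python3 -c "
from h import *
st()"
```

```text
9.0 [ 0.4999 -0.1095  0.2589] yaw 155.02 q [ 0.32  0.24 -0.27  1.7   0.08  1.25  2.74] F [ 0.3  0.2 -5.2] T [ 0.08  0.05 -0.03] w 13.9
```

>>> drive_tool(increments=[{"grip": 1, "tx": 0.008, "ty": 0.001, "tz": 0.03, "turn": 0.165}, {"grip": 1, "tx": 0.008, "ty": 0.001, "tz": 0.03, "turn": 0.165}, {"grip": 1, "tx": 0.008, "ty": 0.001, "tz": 0.03, "turn": 0.165}, {"grip": 1, "tx": 0.008, "ty": 0.001, "tz": 0.03, "turn": 0.165}, {"grip": 1, "tx": 0.008, "ty": 0.001, "tz": 0.03, "turn": 0.165}, {"grip": 1, "tx": 0.008, "ty": 0.001, "tz": 0.03, "turn": 0.165}, {"grip": 1, "tx": 0.008, "ty": 0.001, "tz": 0.03, "turn": 0.165}, {"grip": 1, "tx": 0.008, "ty": 0.001, "tz": 0.03, "turn": 0.165}])

```text
clock: 9.8
position: [0.5032, -0.1085, 0.2708]
ee_rot: [1.891, -2.466, -0.015]
force: [0.6, -0.5, -4.0]
width: 0.147
```

```bash
python3 -c "
from h import *
st()
from cell import observe
print(R.from_rotvec(observe()['ee_rot']).as_matrix()[:,2])"
```

```text
9.8 [ 0.5032 -0.1085  0.2708] yaw 164.94 q [ 0.72  0.32 -0.82  1.64  0.25  1.32  2.73] F [ 0.6 -0.5 -4. ] T [ 0.12 -0.04  0.  ] w 13.5
[-0.03302439 -0.01354515 -0.99936276]
```

Half turn reached (yaw 164.9°), but the j7 limit left about 2° of tool tilt. I'll compensate for that in position, lower to just above the rim and look.

>>> drive_tool(increments=[{"grip": 1, "tx": 0.007, "ty": 0.001, "tz": -0.05, "turn": 0}, {"grip": 1, "tx": 0.007, "ty": 0.001, "tz": -0.09, "turn": 0}, {"grip": 1, "tx": 0.007, "ty": 0.001, "tz": -0.09, "turn": 0}, {"grip": 1, "tx": 0.007, "ty": 0.001, "tz": -0.09, "turn": 0}])

```text
clock: 10.2
position: [0.506, -0.1078, 0.2351]
ee_rot: [1.891, -2.465, -0.015]
force: [0.2, -0.4, -3.0]
width: 0.147
```

```bash
python3 -c "
from h import *
pair('g',(250,350,165,245),(240,330,110,220),5);st()
im=cv2.imread('pics/g.png');im[420:]=im[420:];cv2.imwrite('pics/g.png',cv2.resize(im,None,fx=.82,fy=.82) if im.shape[1]>800 else im)
from cell import observe
print(R.from_rotvec(observe()['ee_rot']).as_matrix()[:,2])"
```

```text
10.3 [ 0.5065 -0.1079  0.2357] yaw 164.95 q [ 0.71  0.36 -0.81  1.69  0.28  1.24  2.71] F [-0.7 -0.3 -2.6] T [ 0.09  0.   -0.01] w 13.9
[-0.03171531 -0.01381353 -0.99940148]
```

View pics/g.png

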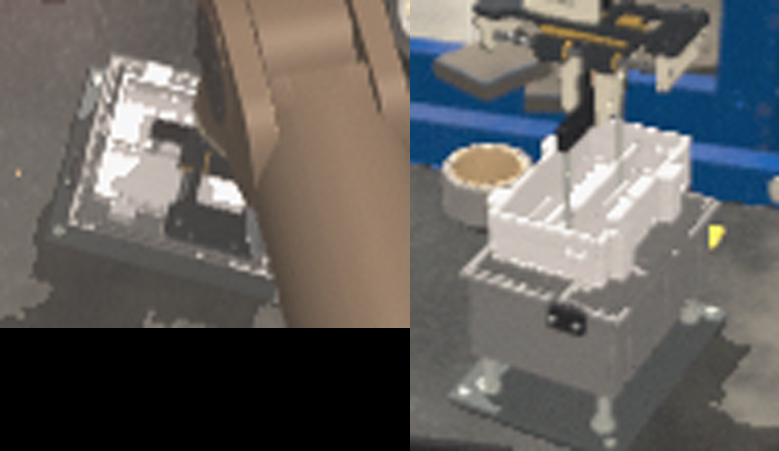

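```bash
python3 -c "
from h import *
from cell import camera_info
c=camera_info('side')
f=lambda x,y:((x-410)/4.1+240-.4,y/4.1+110-.4)
a=np.radians(75);v=np.array([np.cos(a),np.sin(a)]);u=np.array([v[1],-v[0]])
o=np.array([.503,-.109])
def s(n,pts,z):
  P=to_plane(c,pts,z)[:,:2]-o; print(n,(np.c_[P@v,P@u]*1000).round(1))
s('tray near L,R',[f(489,212),f(600,243)],.2134)
s('tray far R,L',[f(690,150),f(600,124)],.2134)
s('tote near L,R,far R',[f(461,268),f(628,322),f(718,202)],.148)
s('bead',[f(572,245)],.1914); s('catch housing mid',[f(567,318)],.138)
"
```

```text
tray near L,R [[ 99.4  55.5]
 [ 97.7 -51.6]]
tray far R,L [[-76.4 -57.7]
 [-80.3  36.1]]
tote near L,R,far R [[ 104.5   82.8]
 [ 108.2  -85. ]
 [-102.4  -78.5]]
bead [[ 82.6 -17.4]]
catch housing mid [[115.4 -29.8]]
```

```bash
python3 -c "
from h import *
im=cv2.imread('pics/g_top.png')[175:235,258:305]
im=cv2.resize(im,None,fx=10,fy=10,interpolation=cv2.INTER_CUBIC)
cv2.imwrite('pics/h.png',im)
"
```

```text
(no output)
```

View pics/h.png

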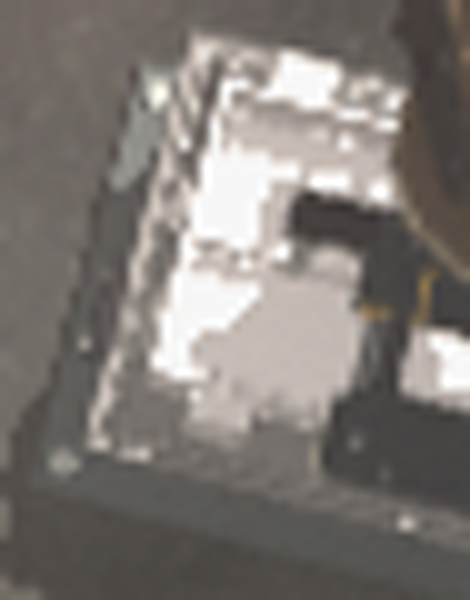

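```bash
python3 -c "
from h import *
from cell import camera_info
c=camera_info('top')
f=lambda x,y:(x/10+258-.45,y/10+175-.45)
a=np.radians(75);v=np.array([np.cos(a),np.sin(a)]);u=np.array([v[1],-v[0]])
o=np.array([.503,-.109])
def s(n,pts,z):
  P=to_plane(c,pts,z)[:,:2]-o; print(n,(np.c_[P@v,P@u]*1000).round(1))
s('tray end',[f(200,160),f(178,265),f(155,372)],.2134)
s('tote end',[f(190,40),f(138,260),f(92,448)],.148)
s('handle end',[f(290,215)],.29)
im=cv2.imread('pics/g_top.png')[:,:,1].astype(np.float32)
for z,rng in((.2134,(84,106)),(.148,(96,122))):
  r=np.arange(*rng,1.)/1000
  acc=0
  for uu in np.arange(-30,35,1.5)/1000:
    P=np.c_[o+r[:,None]*v+uu*u,np.full(len(r),z)]
    p=proj(c,P).astype(np.float32); acc=acc+cv2.remap(im,p[:,0].copy(),p[:,1].copy(),cv2.INTER_LINEAR).ravel()
  print(z,dict(zip((r*1000).astype(int).tolist(),(acc/44).round(0).astype(int).tolist())))
"
```

```text
tray end [[ 93.8  24.5]
 [ 92.3 -13.6]
 [ 90.9 -52.2]]
tote end [[106.6  78. ]
 [105.2  -6.5]
 [104.6 -77.8]]
handle end [[62.3  1.4]]
0.2134 {84: 233, 85: 232, 86: 233, 87: 235, 88: 238, 89: 241, 90: 242, 91: 235, 92: 218, 93: 194, 94: 170, 95: 153, 96: 144, 97: 140, 98: 136, 99: 136, 100: 139, 101: 143, 102: 149, 103: 157, 104: 166, 105: 173}
0.148 {96: 142, 97: 136, 98: 133, 99: 135, 100: 140, 101: 148, 102: 157, 103: 166, 104: 172, 105: 170, 106: 157, 107: 137, 108: 117, 109: 104, 110: 98, 111: 97, 112: 98, 113: 99, 114: 100, 115: 102, 116: 104, 117: 105, 118: 106, 119: 106, 120: 105, 121: 101}
```

>>> drive_tool(increments=[{"grip": 1, "tx": -0.001, "ty": -0.001, "tz": -0.02, "turn": 0}, {"grip": 1, "tx": -0.001, "ty": -0.001, "tz": -0.035, "turn": 0}, {"grip": 1, "tx": -0.001, "ty": -0.001, "tz": -0.045, "turn": 0}, {"grip": 1, "tx": -0.001, "ty": -0.001, "tz": -0.055, "turn": 0}, {"grip": 1, "tx": -0.001, "ty": -0.001, "tz": -0.06, "turn": 0}])

```text
clock: 10.8
position: [0.5059, -0.1084, 0.2112]
ee_rot: [1.891, -2.466, -0.014]
force: [-1.1, 0.1, -3.6]
width: 0.147
```

```bash
python3 -c "
from h import *
st()"
```

```text
10.8 [ 0.5059 -0.1084  0.2112] yaw 164.95 q [ 0.7   0.38 -0.81  1.73  0.3   1.19  2.69] F [-1.1  0.1 -3.6] T [0.16 0.08 0.02] w 13.6
```

>>> drive_tool(increments=[{"grip": 1, "tx": 0, "ty": 0, "tz": -0.01, "turn": 0}, {"grip": 1, "tx": 0, "ty": 0, "tz": -0.02, "turn": 0}, {"grip": 1, "tx": 0, "ty": 0, "tz": -0.025, "turn": 0}, {"grip": 1, "tx": 0, "ty": 0, "tz": -0.03, "turn": 0}])

```text
clock: 11.2
position: [0.5059, -0.1083, 0.199]
ee_rot: [1.891, -2.466, -0.014]
force: [-0.4, 0.2, -4.4]
width: 0.148
```

```bash
python3 -c "
from h import *
st()"
```

```text
11.2 [ 0.5059 -0.1083  0.199 ] yaw 164.95 q [ 0.7   0.39 -0.8   1.75  0.31  1.17  2.68] F [-0.4  0.2 -4.4] T [ 0.15  0.04 -0.03] w 13.6
```

>>> drive_tool(increments=[{"grip": 1, "tx": 0, "ty": 0, "tz": -0.01, "turn": 0}, {"grip": 1, "tx": 0, "ty": 0, "tz": -0.02, "turn": 0}, {"grip": 1, "tx": 0, "ty": 0, "tz": -0.03, "turn": 0}, {"grip": 1, "tx": 0, "ty": 0, "tz": -0.03, "turn": 0}])

```text
clock: 11.6
position: [0.5059, -0.1092, 0.1868]
ee_rot: [1.89, -2.466, -0.013]
force: [-1.7, -4.1, 1.3]
width: 0.151
```

```bash
python3 -c "
from h import *
st()"
```

```text
11.6 [ 0.5059 -0.1092  0.1868] yaw 164.91 q [ 0.69  0.4  -0.8   1.77  0.32  1.14  2.67] F [-1.7 -4.1  1.3] T [-0.73  0.39  0.14] w 13.9
```

>>> drive_tool(increments=[{"grip": 1, "tx": -0.001, "ty": -0.005, "tz": 0, "turn": 0}, {"grip": 1, "tx": -0.001, "ty": -0.005, "tz": -0.008, "turn": 0}, {"grip": 1, "tx": -0.001, "ty": -0.005, "tz": -0.016, "turn": 0}, {"grip": 1, "tx": -0.001, "ty": -0.005, "tz": -0.024, "turn": 0}, {"grip": 1, "tx": -0.001, "ty": -0.005, "tz": -0.024, "turn": 0}], newtons=60)

```text
clock: 12.1
position: [0.5062, -0.1101, 0.1772]
ee_rot: [1.892, -2.466, -0.013]
force: [1.5, 5.5, 5.1]
width: 0.149
```

```bash
python3 -c "
from h import *
st()"
```

```text
12.1 [ 0.5062 -0.1101  0.1772] yaw 164.97 q [ 0.69  0.41 -0.8   1.78  0.33  1.12  2.66] F [1.5 5.5 5.1] T [ 0.99 -0.02 -0.14] w 13.7
```

>>> drive_tool(increments=[{"grip": 1, "tx": 0, "ty": 0.002, "tz": -0.01, "turn": 0}, {"grip": 1, "tx": 0, "ty": 0.002, "tz": -0.02, "turn": 0}, {"grip": 1, "tx": 0, "ty": 0.002, "tz": -0.025, "turn": 0}])

```text
clock: 12.4
position: [0.5065, -0.1097, 0.1674]
ee_rot: [1.892, -2.466, -0.011]
force: [0.8, 1.9, 9.3]
width: 0.144
```

```bash
python3 -c "
from h import *
st()"
```

```text
12.4 [ 0.5065 -0.1097  0.1674] yaw 164.97 q [ 0.69  0.42 -0.79  1.79  0.34  1.1   2.65] F [0.8 1.9 9.3] T [ 0.04  0.67 -0.1 ] w 13.3
```

>>> drive_tool(increments=[{"grip": 1, "tx": 0, "ty": 0, "tz": -0.008, "turn": 0}, {"grip": 1, "tx": 0, "ty": 0, "tz": -0.016, "turn": 0}, {"grip": 1, "tx": 0, "ty": 0, "tz": -0.02, "turn": 0}])

```text
clock: 12.7
position: [0.5057, -0.1106, 0.1594]
ee_rot: [1.89, -2.465, -0.01]
force: [-5.3, -1.1, 8.7]
width: 0.148
```

```bash
python3 -c "
from h import *
st()"
```

```text
12.7 [ 0.5057 -0.1106  0.1594] yaw 164.94 q [ 0.68  0.43 -0.79  1.8   0.35  1.09  2.64] F [-5.3 -1.1  8.7] T [ 0.46  0.51 -0.1 ] w 13.6
```

>>> drive_tool(increments=[{"grip": 1, "tx": 0, "ty": 0, "tz": -0.01, "turn": 0}, {"grip": 1, "tx": 0, "ty": 0, "tz": -0.02, "turn": 0}, {"grip": 1, "tx": 0, "ty": 0, "tz": -0.025, "turn": 0}, {"grip": 1, "tx": 0, "ty": 0, "tz": -0.025, "turn": 0}])

```text
clock: 13.1
position: [0.5053, -0.111, 0.1498]
ee_rot: [1.889, -2.465, -0.01]
force: [-7.2, 1.1, 13.9]
width: 0.147
```

```bash
python3 -c "
from h import *
pair('k',(250,350,165,245),(245,325,115,225),5);st()
a=cv2.imread('pics/k_side.png')[115:225,245:325];cv2.imwrite('pics/k.png',cv2.resize(a,None,fx=5.4,fy=5.4,interpolation=cv2.INTER_CUBIC))"
```

```text
13.2 [ 0.5053 -0.111   0.1499] yaw 164.93 q [ 0.68  0.44 -0.78  1.82  0.36  1.07  2.63] F [-7.3 -0.4 13.1] T [ 0.52  0.75 -0.07] w 13.5
```

View pics/k.png

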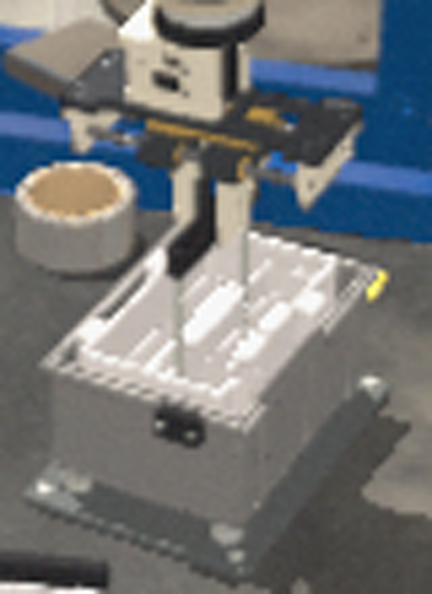

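>>> drive_tool(increments=[{"grip": 1, "tx": 0.001, "ty": 0.001, "tz": 0.02, "turn": 0}, {"grip": 1, "tx": 0.002, "ty": 0.001, "tz": 0.04, "turn": 0}, {"grip": 1, "tx": 0.002, "ty": 0.001, "tz": 0.06, "turn": 0}, {"grip": 1, "tx": 0.002, "ty": 0.001, "tz": 0.06, "turn": 0}])

```text
clock: 13.6
position: [0.5053, -0.111, 0.1743]
ee_rot: [1.888, -2.463, -0.009]
force: [-4.0, 0.3, 1.2]
width: 0.147
```

```bash
python3 -c "
from h import *
st()"
```

```text
13.6 [ 0.5053 -0.111   0.1743] yaw 164.91 q [ 0.69  0.41 -0.8   1.78  0.34  1.12  2.65] F [-4.   0.3  1.2] T [ 0.67  0.06 -0.07] w 13.6
```

>>> drive_tool(increments=[{"grip": 0, "tx": 0, "ty": 0, "tz": 0, "turn": 0}, {"grip": 0, "tx": 0, "ty": 0, "tz": 0, "turn": 0}, {"grip": 0, "tx": 0, "ty": 0, "tz": 0, "turn": 0}, {"grip": 0, "tx": 0, "ty": 0, "tz": 0, "turn": 0}, {"grip": 0, "tx": 0, "ty": 0, "tz": 0.06, "turn": 0}, {"grip": 0, "tx": 0, "ty": 0, "tz": 0.13, "turn": 0}, {"grip": 0, "tx": 0, "ty": 0, "tz": 0.13, "turn": 0}, {"grip": 1, "tx": 0, "ty": 0, "tz": 0.13, "turn": 0}, {"grip": 1, "tx": 0, "ty": 0, "tz": 0.13, "turn": 0}, {"grip": 1, "tx": 0, "ty": 0, "tz": 0.13, "turn": 0}, {"grip": 1, "tx": 0, "ty": 0, "tz": 0.13, "turn": 0}, {"grip": 1, "tx": 0, "ty": 0, "tz": 0.13, "turn": 0}, {"grip": 1, "tx": 0, "ty": 0, "tz": 0.13, "turn": 0}])

```text
clock: 14.9
position: [0.5052, -0.111, 0.2261]
ee_rot: [1.888, -2.463, -0.01]
force: [0.2, -0.4, 0.1]
width: 0.032
```

>>> drive_tool(increments=[{"grip": 1, "tx": 0, "ty": 0, "tz": -0.03, "turn": 0}, {"grip": 1, "tx": 0, "ty": 0, "tz": -0.045, "turn": 0}, {"grip": 1, "tx": 0, "ty": 0, "tz": -0.055, "turn": 0}, {"grip": 1, "tx": 0, "ty": 0, "tz": -0.065, "turn": 0}])

```text
clock: 15.3
position: [0.505, -0.1109, 0.1995]
ee_rot: [1.888, -2.463, -0.011]
force: [-1.0, -0.4, 1.0]
width: 0.006
```

```bash
python3 -c "
from h import *
st()"
```

```text
15.3 [ 0.505  -0.1109  0.1995] yaw 164.93 q [ 0.72  0.39 -0.83  1.75  0.33  1.18  2.67] F [-1.  -0.4  1. ] T [0.11 0.21 0.02] w 0.6
```

>>> drive_tool(increments=[{"grip": 1, "tx": 0, "ty": 0, "tz": -0.01, "turn": 0}, {"grip": 1, "tx": 0, "ty": 0, "tz": -0.02, "turn": 0}, {"grip": 1, "tx": 0, "ty": 0, "tz": -0.025, "turn": 0}])

```text
clock: 15.6
position: [0.5051, -0.111, 0.1894]
ee_rot: [1.888, -2.463, -0.01]
force: [-2.0, -0.5, 6.1]
width: 0.007
```

```bash
python3 -c "
from h import *
st()"
```

```text
15.6 [ 0.5051 -0.111   0.1894] yaw 164.92 q [ 0.71  0.4  -0.83  1.76  0.34  1.16  2.66] F [-2.  -0.5  6.1] T [0.06 0.52 0.04] w 0.6
```

>>> drive_tool(increments=[{"grip": 1, "tx": 0, "ty": 0, "tz": -0.015, "turn": 0}, {"grip": 1, "tx": 0, "ty": 0, "tz": -0.03, "turn": 0}, {"grip": 1, "tx": 0, "ty": 0, "tz": -0.045, "turn": 0}, {"grip": 1, "tx": 0, "ty": 0, "tz": -0.06, "turn": 0}, {"grip": 1, "tx": 0, "ty": 0, "tz": -0.06, "turn": 0}])

```text
clock: 16.1
position: [0.5052, -0.111, 0.1665]
ee_rot: [1.888, -2.463, -0.008]
force: [-5.7, -1.0, 16.4]
width: 0.006
```

>>> drive_tool(increments=[{"grip": 1, "tx": 0, "ty": 0, "tz": 0.03, "turn": 0}, {"grip": 1, "tx": 0, "ty": 0, "tz": 0.06, "turn": 0}, {"grip": 1, "tx": 0, "ty": 0, "tz": 0.09, "turn": 0}, {"grip": 1, "tx": 0, "ty": 0, "tz": 0.2, "turn": 0}, {"grip": 1, "tx": 0, "ty": 0, "tz": 0.32, "turn": 0}, {"grip": 1, "tx": -0.1, "ty": 0.1, "tz": 0.4, "turn": 0}, {"grip": 1, "tx": -0.2, "ty": 0.2, "tz": 0.4, "turn": 0}, {"grip": 1, "tx": -0.2, "ty": 0.3, "tz": 0.4, "turn": 0}, {"grip": 1, "tx": -0.2, "ty": 0.4, "tz": 0.4, "turn": 0}, {"grip": 1, "tx": -0.2, "ty": 0.5, "tz": 0.4, "turn": 0}, {"grip": 1, "tx": -0.2, "ty": 0.6, "tz": 0.4, "turn": 0}, {"grip": 1, "tx": -0.2, "ty": 0.7, "tz": 0.4, "turn": 0}, {"grip": 1, "tx": -0.2, "ty": 0.7, "tz": 0.4, "turn": 0}])

```text
clock: 17.4
position: [0.4235, 0.1751, 0.3269]
ee_rot: [1.9, -2.456, -0.012]
force: [0.2, 0.3, 1.0]
width: 0.006
```

```bash
python3 -c "
from h import *
pair('m',(255,345,165,245),(245,325,135,215),1);st()
t=cv2.imread('pics/m_top.png')[165:245,260:340];s=cv2.imread('pics/m_side.png')[135:215,245:325]
cv2.imwrite('pics/m.png',cv2.resize(np.hstack([t,s]),None,fx=5,fy=5,interpolation=cv2.INTER_CUBIC))"
```

```text
17.5 [0.4249 0.1699 0.3264] yaw 165.09 q [ 0.4   0.25 -1.09  1.64  0.22  1.43  2.16] F [ 0.4 -0.6  0.2] T [ 0.05  0.05 -0.  ] w 0.5
```

```bash
python3 -c "
from h import *
from cell import camera_info
ct,cs=camera_info('top'),camera_info('side')
t=cv2.imread('pics/m_top.png');s=cv2.imread('pics/m_side.png')
c0=np.array([.503,-.110,.222]);a=np.radians(75);v=np.array([np.cos(a),np.sin(a),0])
# control: initial image with the bar known at z=.174
t0=cv2.imread('pics/top0.png');s0=cv2.imread('pics/side0.png')
for nm,T,S,z in(('start',t0,s0,.174),('now',t,s,.222)):
  c=c0.copy();c[2]=z
  r={}
  for n,im,ci,th in(('top',T,ct,115),('side',S,cs,75)):
    e=proj(ci,[c-.062*v,c,c+.062*v]); lo=e.min(0)-5;hi=e.max(0)+6
    l,st_,ce=dark(im,int(lo[0]),int(hi[0]),int(lo[1]),int(hi[1]),th)
    k=1+np.argmax(st_[1:,4]);ys,xs=np.nonzero(l==k)
    p=np.c_[xs,ys].astype(float);d=np.linalg.eigh(np.cov(p.T))[1][:,1];q=(p-p.mean(0))@d
    print(nm,n,'pred ends',e[[0,2]].round(1).tolist(),'bbox',st_[k],'dir',np.degrees(np.arctan2(d[1],d[0])).round(1),'pred dir',np.degrees(np.arctan2(*(e[2]-e[0])[::-1])).round(1))
    r[n]=(p[q.argmin()]+p[q.argmax()])/2
  for zz in(z-.016,z-.008,z,z+.008,z+.016):
    A=to_plane(ct,r['top'],zz)[0];B=to_plane(cs,r['side'],zz)[0]; print(zz.__round__(3),(A[:2]-B[:2]).round(4),A[:2].round(4))
"
```

```text
start top pred ends [[317.5, 209.4], [284.0, 200.9]] bbox [285 200  33  11 110] dir -165.1 pred dir -165.6
start side pred ends [[292.1, 153.0], [277.4, 169.1]] bbox [276 151  18  21 115] dir 132.0 pred dir 132.4
0.158 [-0.0017  0.0195] [ 0.5072 -0.113 ]
0.166 [-0.0004  0.0085] [ 0.5063 -0.112 ]
0.174 [ 0.0009 -0.0025] [ 0.5054 -0.111 ]
0.182 [ 0.0023 -0.0136] [ 0.5044 -0.11  ]
0.19 [ 0.0036 -0.0246] [ 0.5035 -0.109 ]
now top pred ends [[319.8, 208.0], [285.1, 199.1]] bbox [286 197  35  12 121] dir -165.2 pred dir -165.7
now side pred ends [[292.5, 142.2], [277.5, 158.0]] bbox [277 138  11  22 127] dir 99.9 pred dir 133.4
0.206 [-0.0292  0.0255] [ 0.5051 -0.1141]
0.214 [-0.0275  0.0138] [ 0.5042 -0.113 ]
0.222 [-0.0258  0.0021] [ 0.5032 -0.112 ]
0.23 [-0.0241 -0.0096] [ 0.5023 -0.111 ]
0.238 [-0.0225 -0.0214] [ 0.5013 -0.1099]
```

>>> drive_tool(increments=[{"grip": 1, "tx": -0.05, "ty": 0.1, "tz": 0, "turn": 0}, {"grip": 1, "tx": -0.05, "ty": 0.2, "tz": 0, "turn": 0}, {"grip": 1, "tx": -0.05, "ty": 0.3, "tz": 0, "turn": 0}, {"grip": 1, "tx": -0.05, "ty": 0.4, "tz": 0, "turn": 0}, {"grip": 1, "tx": -0.05, "ty": 0.5, "tz": 0, "turn": 0}, {"grip": 1, "tx": -0.05, "ty": 0.6, "tz": 0, "turn": 0}, {"grip": 1, "tx": -0.05, "ty": 0.6, "tz": 0, "turn": 0}])

```text
clock: 18.2
position: [0.4037, 0.4132, 0.3255]
ee_rot: [1.896, -2.455, -0.013]
force: [-0.6, 0.2, 0.3]
width: 0.003
```

```bash
python3 -c "
from h import *
from cell import camera_info
pair('n',(255,345,165,245),(245,325,135,215),1);st()
cs=camera_info('side');s=cv2.imread('pics/n_side.png')
for th in(55,65,75):
  l,st_,ce=dark(s,268,302,133,170,th)
  for k in range(1,len(st_)):
    if st_[k,4]<15: continue
    ys,xs=np.nonzero(l==k);p=np.c_[xs,ys].astype(float);d=np.linalg.eigh(np.cov(p.T))[1][:,1]
    print(th,st_[k],ce[k].round(1),np.degrees(np.arctan2(d[1],d[0])).round(1))
print(s.max(2)[136:164:2,270:302:2])
"
```

```text
18.3 [0.4054 0.4094 0.3258] yaw 165.08 q [-0.22  0.49 -1.04  1.38  0.39  1.53  1.65] F [ 0.5 -0.1 -0.8] T [0.05 0.02 0.04] w 0.5
55 [268 156  30  14 151] [282.9 163.7] 176.6
65 [268 156  30  14 162] [282.8 163.6] 176.8
75 [284 133   8   4  25] [287.2 134.1] 173.9
75 [268 156  30  14 171] [282.9 163.7] 177.1
[[ 98 100 100 101 102 102 101  84  73  81  99  99  99  97  96 103]
 [ 97 101 102 102 105 101 102  99 102 103 101  99 101  98  98  99]
 [ 99  99 101 104 103 104 100 102 102 103 101 101 100  96  94  63]
 [100 100 101 104 101 103 103 102 104 102 103  99 103  97  94  84]
 [101  99 101 102 100 100 100 102 101 100 104  98  99  97  96  82]
 [ 98 101 102 104 101 105 100 102 102 101 100 102  98 101 100 109]
 [102 100 102 100 103 104 104 101 101 102 102  98 104 101  93 135]
 [102 102 102 103 101 100 105 103 101 103 106 102  99  88 129 139]
 [100 101 101 103 105 105 106 104 108 104 103 102  74 135 173 113]
 [105  69  75  93  87 102 101  94  87  66  71 116 171 176 201  90]
 [175 174 171 150 123 117 117 135 166 174 179 178 175  83 113 219]
 [154 174 180 177 180 184 183 184 183 179 176 163  90  43 110 204]
 [ 55 133 167 170 173 174 174 172 172 171 131  76  41  39 145 225]
 [ 42  42  62  91 115 136 127 120 101  65  45  39  43  42 201 209]]
```

>>> drive_tool(increments=[{"grip": 1, "tx": -0.1, "ty": 0.1, "tz": 0, "turn": 0}, {"grip": 1, "tx": -0.2, "ty": 0.2, "tz": 0, "turn": 0}, {"grip": 1, "tx": -0.3, "ty": 0.3, "tz": 0, "turn": 0}, {"grip": 1, "tx": -0.4, "ty": 0.4, "tz": 0, "turn": 0}, {"grip": 1, "tx": -0.4, "ty": 0.4, "tz": 0, "turn": 0}, {"grip": 1, "tx": -0.4, "ty": 0.4, "tz": 0, "turn": 0}, {"grip": 1, "tx": -0.4, "ty": 0.4, "tz": 0, "turn": 0}])

```text
clock: 19.0
position: [0.2474, 0.5681, 0.3258]
ee_rot: [1.888, -2.461, -0.007]
force: [1.2, 0.3, 0.5]
width: 0.001
```

```bash
python3 -c "
from h import *
from cell import camera_info
pair('q',(255,345,165,245),(245,325,135,215),1);st()
ct,cs=camera_info('top'),camera_info('side');s=cv2.imread('pics/q_side.png');t=cv2.imread('pics/q_top.png')
s0=cv2.imread('pics/side0.png')
for n,im,b in(('start',s0,(270,300,145,176)),('now',s,(270,300,133,166))):
  for th in(60,75,90):
    l,st_,ce=dark(im,*b,th);k=1+np.argmax(st_[1:,4])
    ys,xs=np.nonzero(l==k);p=np.c_[xs,ys].astype(float);d=np.linalg.eigh(np.cov(p.T))[1][:,1]
    print(n,th,st_[k],ce[k].round(1),np.degrees(np.arctan2(d[1],d[0])).round(1))
print('pred c now',proj(cs,[[.504,-.1115,.222],[.504,-.1115,.235]]),'start',proj(cs,[[.504,-.1105,.174]]))
# bystanders: image change outside the tote neighbourhood
t0=cv2.imread('pics/top0.png');df=(cv2.absdiff(t0,t).max(2)>60).astype(np.uint8);df[:,:]=df;
n,l,S,c=cv2.connectedComponentsWithStats(df);print([(S[k].tolist()) for k in range(1,n) if S[k,4]>15 and S[k,1]<260])
"
```

```text
19.1 [0.2483 0.5678 0.3258] yaw 164.85 q [-0.65  0.55 -1.    1.28  0.42  1.57  1.29] F [-0.2 -1.2 -0.2] T [0.1  0.05 0.05] w 0.5
start 60 [277 152  16  20  73] [284.7 162.2] 132.8
start 75 [276 151  18  21 115] [284.7 161.2] 132.0
start 90 [276 151  18  21 130] [284.8 160.8] 131.7
now 60 [277 141  17  19  75] [284.8 150.3] 133.6
now 75 [277 141  17  19 109] [284.5 149.8] 132.6
now 90 [276 140  18  20 123] [284.4 149.6] 131.9
pred c now [[285.00986326 149.63161583]
 [285.07538455 146.60058413]] start [[284.72081102 160.71455486]]
[[279, 183, 14, 6, 43], [297, 189, 22, 10, 61], [276, 191, 54, 39, 505], [274, 202, 9, 5, 17], [272, 211, 11, 10, 27], [281, 210, 25, 8, 55], [284, 216, 14, 7, 44]]
```

```bash
python3 -c "
from cell import *
print(sign_off())"
```

```text
the job is handed in; nothing more can be done
None
```

I lifted the tray out by its handle, turned it half a turn, put it back in the tote and pressed it home. I then let go, moved the arm clear and handed the job in at 19.1 s.

**What the last checks showed**
- **Pressing in:** The beads met the rollers at the expected height. Resistance rose to about 13 N including the tray's weight, then dropped at the snap.
- **At home height:** I pressed to about 17 N with the tray gripped, then about 16 N on the handle after letting go. In the first press the tray's height matched home at each reading, and in the second it followed the tote's 2 mm per N.
- **Final pictures:** In the side view the handle sits within about 0.2 pixel of where it should be at home; 13 mm too high would show as 3 pixels. Its slope fits a level tray lengthwise. The top view changed only around the tote, so the neighbouring things did not move.

**What disagreed or stayed unsure**
- **Fingertip height:** The fingertips sat about 27 mm higher than the reported position, so the first close missed the handle without touching it. I corrected for this by eye and by contact.
- **Tool tilt:** The last joint reached its limit during the turn and left the tool tilted about 2 degrees. That caused a sideways force of up to about 7 N, which was gone once I let go.
- **Not seen directly:** The picture limit stopped me viewing a final close-up. Level across the width and both catches being shut are inferred from force, height and measured pixels.

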